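# Pry open the red key box

### The job

Pick up the orange-handled pry blade, put its thin blade under the front lip of the red-lidded key box and lever the lid open to about 45 degrees or more, then lay the pry blade back down on the black mat. Lift the lid with the tool only: do not push it with the gripper, and leave the blue lid shut.

Things in the scene. Friction and masses are not known exactly. Their poses are not given: they have to be found in the camera images.
- red_lid: Red steel lid of a fixed grey key box. Origin: mid hinge, on its underside, 60 mm above bench. Shut (to 2 deg ajar) it spans x -129 (front lip, robot side) to 0, y +-67, z 0 to 6 mm. Box front wall at x -110, so a 19 mm lip overhangs free space. Opens lip up, turning about +y, to 100 deg. Stiff hinge stays where left; 1 to 2 N at the lip lifts it. Yawed up to 15 deg; may swap places with blue.
- blue_lid: Blue lid on a second, identical key box (110 mm deep, 130 wide, 60 high under the lid), same axes and sizes as the red one, shut at the start. It is not to be opened.
- pry: Pry blade lying flat, 205 mm, 100 to 200 g. Origin: underside, mid handle; x towards the blade's tip, z up. Orange flat-sided handle x -55 to 55, 22 wide (y), 28 mm high. Steel blade x 60 to 150, 24 wide, z 0 to 3 mm, level with the handle's underside. Balances at about x 25: grip there from above, across y. At the start it points away from the robot within 25 deg of world x.
- mat: Black rubber mat fixed on the bench, 260 x 160 mm (x, y), 4 mm thick, on the robot's left or right; the pry blade lies on it at the start. Origin: centre of the underside, at bench height. A cork mat with other hardware lies on the other side.
Not all that is in view belongs to the job. Leave any turquoise look-alike of the pry alone.

How it is judged:
By the outcome, as a careful person would: the job done as asked, in the order asked, and still so for the second after the job is handed in, with the robot touching nothing.
It also fails if it takes over 58 s, if anything falls off the work surface, if the arm or the gripper's body presses on something with over 40 N, if the wrist force passes 120 N, or if a joint passes its speed limit or range.

### The arm

A 6-joint arm with a two-finger parallel gripper is mounted at the origin on the work surface. World frame = base frame: x ahead of the robot, y to its left, z up, the work surface at z = 0. Lengths are in mm, angles in rad, forces in N, time in s.
With the tool pointing down it reaches from about 325 to 850 mm from the base axis. Payload 4.4 kg.
Tool frame: the origin (TCP) lies at the very end of the fingers, on their centre line; the grasp point (between the pads) lies 19 mm behind it; z points along the fingers, y is the direction in which the jaws open and shut (so a half turn about z gives the same grasp; the last joint's range is limited). The gripper opens to 94 mm and grips with 3 to 60 N. Pads are 16 mm wide; open, the fingers measure 119 mm over their backs; the gripper's body (75 mm by 177 mm) begins 78 mm behind the grasp point.
Start: joints at [1.026, 0.207, 1.542, -0, 1.393, -0.15], TCP at [221.168, 530.765, 167.347] pointing down, gripper open.
Joint ranges: [-2.73, 2.73], [-0.86, 2.22], [0.23, 2.46], [-1.11, 4.25], [0.08, 2.63], [-2.82, 2.82]. Speed limits (rad/s): [2.79, 2.79, 3.14, 3.14, 3.14, 3.14].

### API

Orientations are given as a 3x3 rotation matrix whose columns are the frame's x, y, z axes.
In Python, from workcell import sense, optics, order gives the robot as it stands.
- The arm moves only by the tool carry_out, never from a script. Its argument "series" is a list of rows, each a list of 3 entries, a list of its own where there are three numbers: the finger opening in m, from 0 to 0.094, then the shift along the tool's x, y, z in m, then the turn, a rotation vector about the tool's x, y, z in rad. In form: [[claw, [x, y, z], [rx, ry, rz]], ...]. A call has 1 to 20 rows; each row is the pose to reach, as a shift and turn from the pose commanded when the call began, along the tool's axes at that moment; what a row does not reach only later rows make up. A row lasts 1/12 s, in which the tool goes at most 41.7 mm and 7.16 degrees, less where a joint would pass 70% of its speed; a pose out of reach is approached as far as the arm can. A call with a gripper value outside its range is refused whole. The fingers move at their own pace and stop on an object; "newtons" is the grip in N (left out, the last holds). Time passes only in rows, so rows that repeat a pose let the fingers close. It gives the time, the measured TCP pose, the force and the opening at its end, in the units of the state.
- sense(): the state, without advancing time (a new reading comes with each control period).
- optics.snapshot(name): name is "scene" or "top" or "wrist"; returns a dict with "img" (400x640x3 uint8, red, green, blue), "intrinsics" (3x3 intrinsics, pixels), "R" (3x3) and "t" (3): a world point X has camera coordinates R X + t. Camera axes: x right, y down, z forward; pixel columns grow to the right and rows downward; lengths in mm; the calibration is good to about 2 mm. A picture is of the moment at which its call begins. There is no depth.
- order.hand_in(): hands the job in, once; it reports no verdict.
The state is a dict: "clock": time; "joint_positions": joint angles; "qd": joint speeds; "joint_torque": joint torques, N m; "position": TCP position; "tcp_rot": TCP orientation; "contact_force": force on the tool from outside, world axes, zero at the start; "ft_torque": the same for the moment, N m; "grip_width": finger opening in mm.
Only numpy, scipy, OpenCV 4.12 (cv2) and the standard library are available. Lean on these libraries where they do the work, as an engineer would, in place of code of your own. Each camera call takes 0.05 s, during which the arm holds its last target. There are 200 camera calls.

## Working session

There is one attempt and no reset: what is moved stays moved. The work goes in short steps, Python scripts to look and compute and a tool call to move; the robot and the scene stay as the last step left them, time stands still between calls to the robot, and variables do not carry over. Pictures are saved under pics/ and viewed, on a budget of 10 in all, crops included, one or two more only if the job needs it, and the job is handed in when it is done.

Besides the shell and the picture viewer there is one more tool, called as name([rows], argument=value, ...), one row to a line, values as JSON. carry_out: Moves the arm, as the interface text tells. Its arguments: {"type":"object","properties":{"series":{"type":"array"},"newtons":{"type":"number"}},"required":["series"]}

```bash
mkdir -p pics; ls; cat > h.py <<'E'
import numpy as np, cv2
from workcell import sense, optics, order
def snap(n,f=None):
    s=optics.snapshot(n)
    if f: cv2.imwrite('pics/'+f,cv2.cvtColor(s['img'],cv2.COLOR_RGB2BGR))
    return s
def ray(s,uv,z):
    R,t,K=map(np.array,(s['R'],s['t'],s['intrinsics'])); c=-R.T@t
    d=R.T@np.linalg.inv(K)@np.array([uv[0],uv[1],1.]); return c+d*(z-c[2])/d[2]
def proj(s,X):
    p=np.array(s['intrinsics'])@(np.array(s['R'])@np.array(X,float)+np.array(s['t'])); return p[:2]/p[2]
E
python3 - <<'E'
from h import *
a=snap('top');b=snap('scene')
im=np.vstack([a['img'],b['img']])
cv2.imwrite('pics/a.png',cv2.cvtColor(a['img'],cv2.COLOR_RGB2BGR))
cv2.imwrite('pics/b.png',cv2.cvtColor(b['img'],cv2.COLOR_RGB2BGR))
for s in(a,b): print(-np.array(s['R']).T@np.array(s['t']))
s=sense();print(s['clock'],np.round(s['tcp_rot'],3),s['position'],s['grip_width'])
E
```

```text
pics
[ 353.29620287   20.97873841 1023.76494642]
[ 817.28866114 -494.36007947  628.70983325]
0.1 [[-0.923  0.385 -0.001]
 [ 0.385  0.923 -0.002]
 [ 0.    -0.002 -1.   ]] [220.76145101 530.07363147 166.30517504] 93.925680755466
```

View pics/a.png

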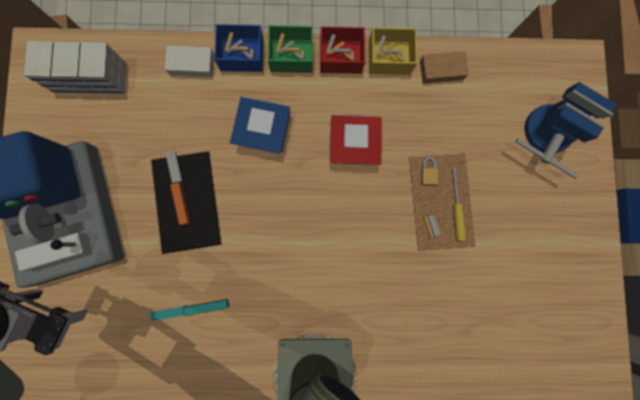

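View pics/b.png

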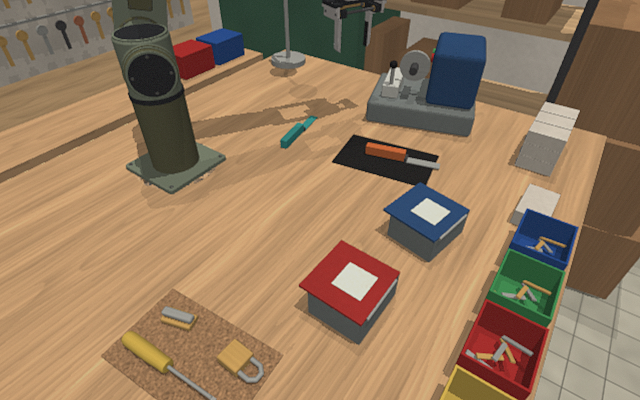

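Top view: the orange pry is at about (178,188) on the black mat, the red lid at (356,140), the blue lid at (261,125), and the turquoise decoy at (190,309). Next I'll measure them.

```bash
python3 - <<'E'
from h import *
a=snap('top');b=snap('scene')
def mask(s,lo,hi,box):
    h=cv2.cvtColor(s['img'],cv2.COLOR_RGB2HSV); m=cv2.inRange(h,lo,hi)
    k=np.zeros_like(m);k[box[1]:box[3],box[0]:box[2]]=1; m=m*k
    m=cv2.morphologyEx(m,cv2.MORPH_CLOSE,np.ones((3,3)))
    c=max(cv2.findContours(m,0,2)[0],key=cv2.contourArea); return c
def quad(c):
    for e in np.arange(2,12,.5):
        q=cv2.approxPolyDP(cv2.convexHull(c),e,True)
        if len(q)==4:return q[:,0]
for n,s,bx in(('top',a,(150,140,225,260)),('scene',b,(330,130,450,190))):
    c=mask(s,(3,120,80),(18,255,255),bx); r=cv2.minAreaRect(c); 
    print(n,'orange',r,cv2.contourArea(c))
    if n=='top':
        P=np.array([ray(s,p,32) for p in cv2.boxPoints(r)]);print(P.round(1), P.mean(0).round(1))
for n,s,bx in(('top',a,(320,105,395,175)),('scene',b,(290,230,410,320))):
    q=quad(mask(s,(0,120,50),(6,255,255),bx)); P=np.array([ray(s,p,66) for p in q]);print(n,'red',q.tolist(),P.round(1),P.mean(0).round(1))
q=quad(mask(a,(100,100,40),(125,255,255),(225,90,295,160)));P=np.array([ray(a,p,66) for p in q]);print('blue',q.tolist(),P.round(1))
# blade: grey bright within mat region
h=cv2.cvtColor(a['img'],cv2.COLOR_RGB2HSV); m=cv2.inRange(h,(0,0,90),(180,70,255)); k=np.zeros_like(m);k[153:187,162:184]=1
c=max(cv2.findContours(m*k,0,2)[0],key=cv2.contourArea); r=cv2.minAreaRect(c);print('blade',r,[ray(a,p,7).round(1).tolist() for p in cv2.boxPoints(r)])
m=cv2.inRange(h,(0,0,0),(180,255,45));k[:]=0;k[145:260,145:228]=1
c=max(cv2.findContours(m*k,0,2)[0],key=cv2.contourArea);q=quad(c);print('mat',[ray(a,p,4).round(1).tolist() for p in q])
E
```

```text
top orange ((178.87059020996094, 203.4176483154297), (41.976043701171875, 9.761872291564941), 77.47119140625) 358.0
[[497.7 382.2  32. ]
 [503.5 357.7  32. ]
 [396.  329.7  32. ]
 [390.4 354.   32. ]] [446.9 355.9  32. ]
scene orange ((385.1730651855469, 151.13462829589844), (40.792152404785156, 12.74754810333252), 11.309932708740234) 460.0
top red [[380, 118], [380, 163], [331, 162], [332, 116]] [[ 672.9 -169.7   66. ]
 [ 552.3 -167.9   66. ]
 [ 553.6  -40.2   66. ]
 [ 676.5  -42.9   66. ]] [ 613.9 -105.2   66. ]
scene red [[341, 240], [399, 272], [365, 319], [299, 286]] [[ 550.7  -35.2   66. ]
 [ 678.7  -41.    66. ]
 [ 676.9 -160.    66. ]
 [ 550.2 -170.1   66. ]] [ 614.1 -101.6   66. ]
blue [[241, 98], [288, 108], [279, 152], [231, 142]] [[721.5 195.7  66. ]
 [696.4  72.6  66. ]
 [578.6  94.4  66. ]
 [603.5 218.3  66. ]]
blade ((173.11732482910156, 167.0397186279297), (30.46240997314453, 9.644306182861328), 77.73522186279297) [[585.7, 406.9, 7.0], [591.7, 381.9, 7.0], [510.0, 361.1, 7.0], [504.2, 385.9, 7.0]]
mat [[588.2, 292.6, 4.0], [343.9, 255.0, 4.0], [319.8, 401.2, 4.0], [564.4, 442.3, 4.0]]
```

```bash
cat >> h.py <<'E'
from scipy.spatial.transform import Rotation as Ro
def tgt(yaw,pitch=0):
    "tool rot for held pry: yaw deg of pry x, pitch deg tip-up; tool x = -pry x, z down"
    return (Ro.from_euler('z',yaw,degrees=True)*Ro.from_euler('y',-pitch,degrees=True)).as_matrix()@np.diag([-1.,1,-1])
def delta(p,R1,p0=None,R0=None):
    s=sense(); p0=s['position'] if p0 is None else p0; R0=np.array(s['tcp_rot']) if R0 is None else R0
    return (R0.T@(np.array(p)-p0)/1000).round(4).tolist(), Ro.from_matrix(R0.T@R1).as_rotvec().round(4).tolist()
E
python3 -c "
from h import *
print(delta([471,363,130],tgt(14.5)))"
```

```text
([-0.2952, -0.0582, 0.0367], [-0.0012, -0.0006, -0.6479])
```

carry_out([
  [0.094, [-0.295, -0.058, 0.036], [0, 0, -0.648]],
  [0.094, [-0.295, -0.058, 0.036], [0, 0, -0.648]],
  [0.094, [-0.295, -0.058, 0.036], [0, 0, -0.648]],
  [0.094, [-0.295, -0.058, 0.036], [0, 0, -0.648]],
  [0.094, [-0.295, -0.058, 0.036], [0, 0, -0.648]],
  [0.094, [-0.295, -0.058, 0.036], [0, 0, -0.648]],
  [0.094, [-0.295, -0.058, 0.036], [0, 0, -0.648]],
  [0.094, [-0.295, -0.058, 0.036], [0, 0, -0.648]],
  [0.094, [-0.295, -0.058, 0.036], [0, 0, -0.648]],
  [0.094, [-0.295, -0.058, 0.036], [0, 0, -0.648]],
  [0.094, [-0.295, -0.058, 0.036], [0, 0, -0.648]],
  [0.094, [-0.295, -0.058, 0.036], [0, 0, -0.648]],
])

```text
clock: 1.2
position: [470.1, 364.6, 131.4]
tcp_rot: [[-0.968, -0.252, -0.0], [-0.252, 0.968, 0.0], [0.0, 0.0, -1.0]]
contact_force: [-0.4, -0.0, 0.2]
grip_width: 94.0
```

```bash
python3 - <<'E'
from h import *
s=sense();print(s['clock'],s['position'],np.round(s['tcp_rot'],3).tolist(),s['contact_force'])
w=snap('wrist','c.png')
print('grip, handle ends, tip px',[proj(w,[447+d*.968,357+d*.25,32 if d<60 else 7]).round() for d in(-55,25,55,150)])
print(delta([471,363,7],tgt(14.5)))
E
```

```text
1.2 [470.051326   364.6066943  131.40236895] [[-0.968, -0.252, -0.0], [-0.252, 0.968, 0.0], [0.0, 0.0, -1.0]] [-0.40700372 -0.047524    0.20947338]
grip, handle ends, tip px [array([315., 110.]), array([315., 184.]), array([315., 209.]), array([315., 271.])]
([-0.0005, -0.002, 0.1245], [0.0003, -0.0001, 0.0021])
```

View pics/c.png

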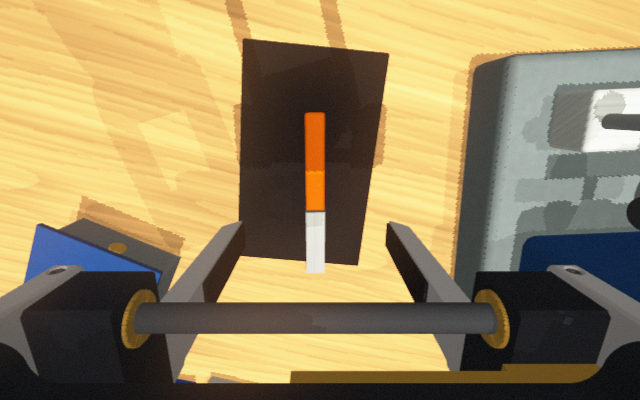

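The wrist view shows the handle from (315,112) to (315,211) and the tip at (315,272). That matches the prediction within about 2 px, so I'll descend and grip.

carry_out([
  [0.094, [0, -0.002, 0.035], [0, 0, 0]],
  [0.094, [0, -0.002, 0.07], [0, 0, 0]],
  [0.094, [0, -0.002, 0.1], [0, 0, 0]],
  [0.094, [0, -0.002, 0.115], [0, 0, 0]],
  [0.094, [0, -0.002, 0.123], [0, 0, 0]],
  [0.094, [0, -0.002, 0.123], [0, 0, 0]],
  [0.0, [0, -0.002, 0.123], [0, 0, 0]],
  [0.0, [0, -0.002, 0.123], [0, 0, 0]],
  [0.0, [0, -0.002, 0.123], [0, 0, 0]],
  [0.0, [0, -0.002, 0.123], [0, 0, 0]],
  [0.0, [0, -0.002, 0.123], [0, 0, 0]],
  [0.0, [0, -0.002, 0.123], [0, 0, 0]],
  [0.0, [0, -0.002, 0.123], [0, 0, 0]],
  [0.0, [0, -0.002, 0.123], [0, 0, 0]],
  [0.0, [0, -0.002, 0.123], [0, 0, 0]],
  [0.0, [0, -0.002, 0.123], [0, 0, 0]],
  [0.0, [0, -0.002, 0.123], [0, 0, 0]],
  [0.0, [0, -0.002, 0.123], [0, 0, 0]],
], newtons=60)

```text
clock: 2.75
position: [471.6, 361.8, 8.3]
tcp_rot: [[-0.968, -0.251, -0.0], [-0.251, 0.968, -0.0], [0.0, -0.0, -1.0]]
contact_force: [0.1, 0.5, -0.5]
grip_width: 17.6
```

carry_out([
  [0.0, [0, 0, 0], [0, 0, 0]],
  [0.0, [0, 0, 0], [0, 0, 0]],
  [0.0, [0, 0, 0], [0, 0, 0]],
])

```text
clock: 3.0
position: [471.7, 361.8, 8.3]
tcp_rot: [[-0.968, -0.251, -0.0], [-0.251, 0.968, 0.0], [-0.0, 0.0, -1.0]]
contact_force: [0.0, 0.0, 0.4]
grip_width: 0.4
```

```bash
python3 - <<'E'
from h import *
s=sense();print(s['clock'],s['position'],s['grip_width'],s['contact_force'],s['ft_torque'])
E
```

```text
3.0 [471.67119788 361.83788624   8.3389587 ] 0.39839513900982726 [0.03870066 0.0250283  0.4095936 ] [ 0.05015301  0.02452857 -0.01776164]
```

The fingers closed on nothing, so I need to look.

```bash
python3 - <<'E'
from h import *
a=snap('top');w=snap('wrist');b=snap('scene')
c=cv2.resize(a['img'][130:260,130:260],(400,400),interpolation=2)
d=cv2.resize(b['img'][90:230,300:500],(571,400),interpolation=2)
im=np.hstack([c,d])[:, :]
im=cv2.resize(im,(700,288)); im=np.vstack([im,cv2.resize(w['img'],(480,300))[:, :].copy() if 0 else np.pad(cv2.resize(w['img'],(480,300)),((0,0),(0,220),(0,0)))])
cv2.imwrite('pics/d.png',cv2.cvtColor(im,cv2.COLOR_RGB2BGR))
E
```

```text
(no output)
```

View pics/d.png

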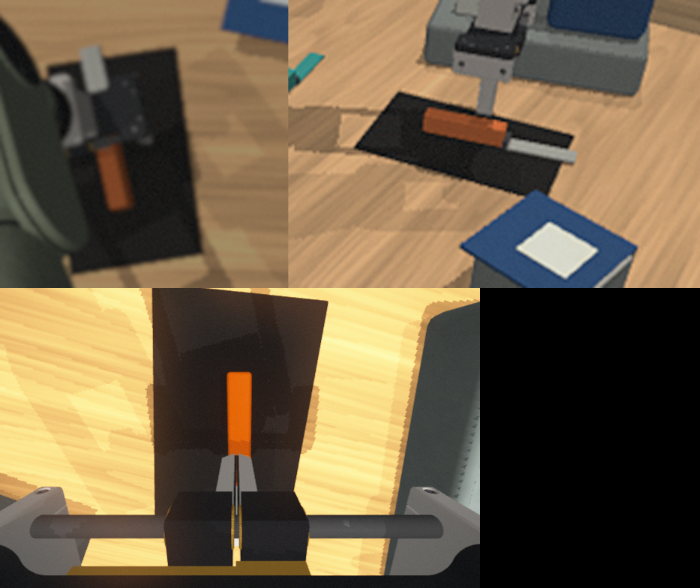

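The scene crop shows the handle still lying on the mat with the closed fingers behind or beyond it. I'll put numbers on that.

```bash
python3 - <<'E'
from h import *
w=snap('wrist');b=snap('scene');a=snap('top');s=sense()
for n,q in(('wrist',w),('scene',b),('top',a)):
    m=cv2.inRange(cv2.cvtColor(q['img'],cv2.COLOR_RGB2HSV),(3,150,80),(18,255,255))
    bx={'wrist':(250,60,400,300),'scene':(330,120,450,190),'top':(150,140,225,260)}[n]
    k=np.zeros_like(m);k[bx[1]:bx[3],bx[0]:bx[2]]=1;c=max(cv2.findContours(m*k,0,2)[0],key=cv2.contourArea)
    r=cv2.minAreaRect(c);print(n,cv2.boundingRect(c),[ray(q,p,32).round(0).tolist() for p in cv2.boxPoints(r)])
    R=np.array(s['tcp_rot'])
    print(' tcp px',proj(q,s['position']).round(),' 40 above',proj(q,s['position']+np.array([0,0,40])).round(),'cam',(-np.array(q['R']).T@np.array(q['t'])).round())
    print(' pred handle ends',[proj(q,[447+d*.968,357+d*.25,32]).round() for d in(-55,25,55)])
print(s['position'],s['joint_positions'])
E
```

```text
wrist (302, 111, 34, 115) [[398.0, 333.0, 32.0], [393.0, 353.0, 32.0], [469.0, 374.0, 32.0], [475.0, 351.0, 32.0]]
 tcp px [317. 213.]  40 above [317. 234.] cam [396. 341. 226.]
 pred handle ends [array([320., 108.]), array([319., 225.]), array([319., 262.])]
scene (365, 142, 42, 20) [[413.0, 296.0, 32.0], [387.0, 354.0, 32.0], [497.0, 383.0, 32.0], [517.0, 325.0, 32.0]]
 tcp px [394. 157.]  40 above [396. 144.] cam [ 817. -494.  629.]
 pred handle ends [array([366., 143.]), array([395., 149.]), array([406., 151.])]
top (174, 196, 14, 29) [[462.0, 372.0, 32.0], [467.0, 349.0, 32.0], [396.0, 331.0, 32.0], [391.0, 353.0, 32.0]]
 tcp px [180. 195.]  40 above [175. 193.] cam [ 353.   21. 1024.]
 pred handle ends [array([183., 224.]), array([176., 194.]), array([174., 183.])]
[471.67368675 361.83722629   8.34282627] [ 5.08863545e-01  4.19335345e-01  1.62106954e+00 -1.17625677e-06
  1.10117036e+00 -1.31514766e+00]
```

carry_out([
  [0.06, [0, 0, 0], [0, 0, 0]],
  [0.06, [0, 0, 0], [0, 0, 0]],
  [0.06, [0, 0, 0], [0, 0, 0]],
  [0.06, [0, 0, 0], [0, 0, 0]],
  [0.06, [0, 0, 0], [0, 0, 0]],
  [0.06, [0, 0, 0], [0, 0, 0]],
  [0.06, [0, 0, 0], [0, 0, 0]],
  [0.06, [0, 0, 0], [0, 0, 0]],
  [0.06, [0, 0, 0], [0, 0, 0]],
])

```text
clock: 4.05
position: [471.6, 361.8, 8.4]
tcp_rot: [[-0.968, -0.251, -0.0], [-0.251, 0.968, -0.0], [0.0, -0.0, -1.0]]
contact_force: [0.7, 0.0, 0.6]
grip_width: 56.8
```

```bash
python3 - <<'E'
from h import *
s=sense();print(s['clock'],s['position'],s['grip_width'],s['contact_force'])
w=snap('wrist');b=snap('scene');R=np.array(s['tcp_rot']);g=s['grip_width']/2
for q in (w,b):
  for h in(0,25,40):
    for y in(-g,g):
        p=proj(q,s['position']+R@np.array([0,y,-h])); q['img']=cv2.circle(np.ascontiguousarray(q['img']),tuple(int(v) for v in p.round()),1,(0,255 if h==0 else 0,255 if h else 0),-1)
c=cv2.resize(w['img'][90:310,170:470],(436,320),interpolation=cv2.INTER_NEAREST)
d=cv2.resize(b['img'][100:180,350:440],(360,320),interpolation=cv2.INTER_NEAREST)
cv2.imwrite('pics/e.png',cv2.cvtColor(np.hstack([c,d]),cv2.COLOR_RGB2BGR))
E
```

```text
4.05 [471.64585697 361.8270789    8.35236327] 56.79894667869917 [0.69803033 0.04742515 0.64433363]
```

View pics/e.png

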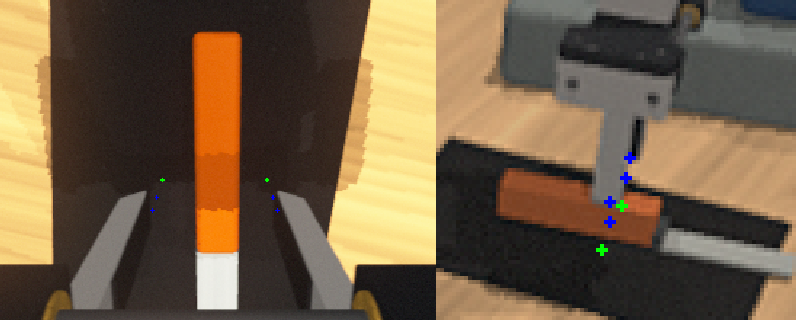

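The tips visibly end about 35 mm above the reported TCP (scene crop: near tip at row ~200, reported TCP at row ~250). That means they're just above the handle, so they closed on air. I'll creep down in small steps, watching the force.

carry_out([
  [0.06, [0, 0, 0.002], [0, 0, 0]],
  [0.06, [0, 0, 0.004], [0, 0, 0]],
  [0.06, [0, 0, 0.006], [0, 0, 0]],
  [0.06, [0, 0, 0.006], [0, 0, 0]],
])

```text
clock: 4.48
position: [471.1, 361.5, 1.6]
tcp_rot: [[-0.968, -0.251, -0.001], [-0.251, 0.968, -0.001], [0.001, -0.0, -1.0]]
contact_force: [-0.7, 0.2, 0.0]
grip_width: 60.3
```

Reported z is 1.6, below the mat top, with no contact. So the reported TCP is lower than the real fingertips. I'll keep going carefully.

carry_out([
  [0.06, [0, 0, 0.004], [0, 0, 0]],
  [0.06, [0, 0, 0.008], [0, 0, 0]],
  [0.06, [0, 0, 0.012], [0, 0, 0]],
  [0.06, [0, 0, 0.012], [0, 0, 0]],
])

```text
clock: 4.82
position: [470.7, 361.3, -11.0]
tcp_rot: [[-0.968, -0.25, -0.002], [-0.25, 0.968, -0.001], [0.002, -0.001, -1.0]]
contact_force: [0.2, -0.5, 0.5]
grip_width: 60.1
```

```bash
python3 - <<'E'
from h import *
s=sense();print(s['clock'],s['position'],s['grip_width'],s['contact_force'])
w=snap('wrist');b=snap('scene');R=np.array(s['tcp_rot']);g=s['grip_width']/2
b['img']=np.ascontiguousarray(b['img'])
for h in(0,20,40):
    for y in(-g-6,g+6):
        p=proj(b,s['position']+R@np.array([0,y,-h])); print(h,y,p.round(1))
c=cv2.resize(w['img'][90:310,170:470],(436,320),interpolation=cv2.INTER_NEAREST)
d=cv2.resize(b['img'][100:180,350:440],(360,320),interpolation=cv2.INTER_CUBIC)
cv2.imwrite('pics/f.png',cv2.cvtColor(np.hstack([c,d]),cv2.COLOR_RGB2BGR))
E
```

```text
4.8167 [470.69175187 361.25431464 -10.97534998] 60.12757127476682 [ 0.18499083 -0.53893504  0.48531461]
0 -36.06378563738341 [389.4 169.4]
0 36.06378563738341 [395.1 155.4]
20 -36.06378563738341 [390.4 163.5]
20 36.06378563738341 [396.  149.6]
40 -36.06378563738341 [391.3 157.4]
40 36.06378563738341 [397.  143.6]
```

View pics/f.png

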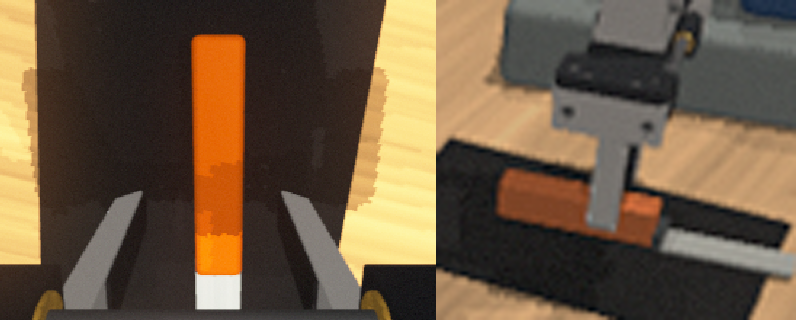

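The near tip is at scene px (391,157), which is about 40 mm above the reported TCP, so true tip z is about 29. I'll go down another ~19 mm, guarded.

carry_out([
  [0.06, [0, 0, 0.003], [0, 0, 0]],
  [0.06, [0, 0, 0.006], [0, 0, 0]],
  [0.06, [0, 0, 0.009], [0, 0, 0]],
  [0.06, [0, 0, 0.012], [0, 0, 0]],
  [0.06, [0, 0, 0.012], [0, 0, 0]],
])

```text
clock: 5.33
position: [471.0, 361.4, -22.5]
tcp_rot: [[-0.968, -0.251, -0.001], [-0.251, 0.968, -0.001], [0.001, -0.0, -1.0]]
contact_force: [0.2, -0.6, 0.0]
grip_width: 59.8
```

carry_out([
  [0.06, [0, 0, 0.002], [0, 0, 0]],
  [0.06, [0, 0, 0.004], [0, 0, 0]],
  [0.06, [0, 0, 0.006], [0, 0, 0]],
  [0.06, [0, 0, 0.006], [0, 0, 0]],
])

```text
clock: 5.67
position: [471.4, 361.6, -28.1]
tcp_rot: [[-0.968, -0.25, -0.001], [-0.25, 0.968, -0.0], [0.001, -0.0, -1.0]]
contact_force: [-1.2, -0.1, -0.5]
grip_width: 60.1
```

Tip z should be about 12 now, so I'll close at 60 N.

carry_out([
  [0.0, [0, 0, 0.002], [0, 0, 0]],
  [0.0, [0, 0, 0.002], [0, 0, 0]],
  [0.0, [0, 0, 0.002], [0, 0, 0]],
  [0.0, [0, 0, 0.002], [0, 0, 0]],
  [0.0, [0, 0, 0.002], [0, 0, 0]],
  [0.0, [0, 0, 0.002], [0, 0, 0]],
  [0.0, [0, 0, 0.002], [0, 0, 0]],
  [0.0, [0, 0, 0.002], [0, 0, 0]],
  [0.0, [0, 0, 0.002], [0, 0, 0]],
  [0.0, [0, 0, 0.002], [0, 0, 0]],
], newtons=60)

```text
clock: 6.5
position: [471.7, 362.1, -29.5]
tcp_rot: [[-0.968, -0.25, 0.0], [-0.25, 0.968, 0.0], [-0.0, 0.0, -1.0]]
contact_force: [0.5, 1.7, -0.3]
grip_width: 21.3
```

Opening 21.3 mm, so the handle is held. The reference is pry underside = reported TCP z + 33.5. Lifting.

carry_out([
  [0.0, [0, 0, -0.015], [0, 0, 0]],
  [0.0, [0, 0, -0.05], [0, 0, 0]],
  [0.0, [0, 0, -0.09], [0, 0, 0]],
  [0.0, [0, 0, -0.12], [0, 0, 0]],
  [0.0, [0, 0, -0.12], [0, 0, 0]],
  [0.0, [0, 0, -0.12], [0, 0, 0]],
])

```text
clock: 7.0
position: [473.3, 362.4, 92.5]
tcp_rot: [[-0.968, -0.251, 0.004], [-0.251, 0.968, 0.002], [-0.005, 0.001, -1.0]]
contact_force: [0.5, 0.0, -1.5]
grip_width: 22.1
```

```bash
python3 - <<'E'
from h import *
s=sense();print(s['clock'],s['position'],s['grip_width'],s['contact_force'],s['ft_torque'])
# stand-off: blade underside z 40, tip 30 mm short of the lip
print(delta([551-30-125,-104,120],tgt(-.8)))
E
```

```text
7.0 [473.28815007 362.43592509  92.53064943] 22.062418437562286 [ 0.45053894  0.01120984 -1.54856248] [ 0.00704198  0.01556251 -0.0138485 ]
([0.1915, -0.4322, -0.0287], [0.0013, 0.0044, 0.2672])
```

carry_out([
  [0.0, [0.08, -0.18, -0.028], [0, 0, 0.11]],
  [0.0, [0.08, -0.18, -0.028], [0, 0, 0.11]],
  [0.0, [0.08, -0.18, -0.028], [0, 0, 0.11]],
  [0.0, [0.08, -0.18, -0.028], [0, 0, 0.11]],
  [0.0, [0.192, -0.432, -0.028], [0, 0, 0.267]],
  [0.0, [0.192, -0.432, -0.028], [0, 0, 0.267]],
  [0.0, [0.192, -0.432, -0.028], [0, 0, 0.267]],
  [0.0, [0.192, -0.432, -0.028], [0, 0, 0.267]],
  [0.0, [0.192, -0.432, -0.028], [0, 0, 0.267]],
  [0.0, [0.192, -0.432, -0.028], [0, 0, 0.267]],
  [0.0, [0.192, -0.432, -0.028], [0, 0, 0.267]],
  [0.0, [0.192, -0.432, -0.028], [0, 0, 0.267]],
  [0.0, [0.192, -0.432, -0.028], [0, 0, 0.267]],
  [0.0, [0.192, -0.432, -0.028], [0, 0, 0.267]],
  [0.0, [0.192, -0.432, -0.028], [0, 0, 0.267]],
])

```text
clock: 8.25
position: [392.6, -103.1, 116.7]
tcp_rot: [[-1.0, 0.014, -0.003], [0.014, 1.0, 0.002], [0.003, 0.002, -1.0]]
contact_force: [0.3, -0.2, -1.7]
grip_width: 21.5
```

```bash
python3 - <<'E'
from h import *
s=sense();print(s['clock'],s['position'],s['grip_width'],np.round(s['tcp_rot'],3).tolist())
# underside 38 (top of blade 41), tip 30 short
print(delta([396,-104,4.5],tgt(-.8)))
b=snap('scene','g.png')
print('pred tip', [proj(b,[521,-104+y,153]).round() for y in(-12,12)])
E
```

```text
8.25 [ 392.62176114 -103.05250495  116.65236577] 21.465793793702726 [[-1.0, 0.014, -0.003], [0.014, 1.0, 0.002], [0.003, 0.002, -1.0]]
([-0.0038, -0.0012, 0.1121], [0.0023, -0.0034, 0.0003])
pred tip [array([303., 226.]), array([311., 218.])]
```

View pics/g.png

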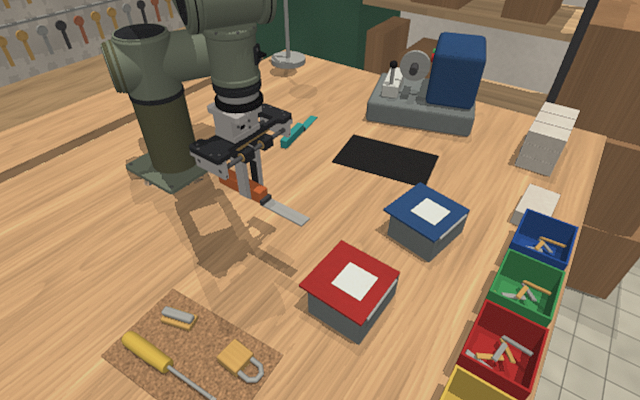

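The blade tip is at about (305,222), as predicted. Now lower it below lip height, still short of the box.

carry_out([
  [0.0, [-0.002, -0.001, 0.04], [0, 0, 0]],
  [0.0, [-0.002, -0.001, 0.08], [0, 0, 0]],
  [0.0, [-0.002, -0.001, 0.107], [0, 0, 0]],
  [0.0, [-0.002, -0.001, 0.107], [0, 0, 0]],
  [0.0, [-0.002, -0.001, 0.107], [0, 0, 0]],
])

```text
clock: 8.72
position: [394.3, -103.3, 10.0]
tcp_rot: [[-1.0, 0.011, -0.005], [0.011, 1.0, 0.002], [0.005, 0.002, -1.0]]
contact_force: [1.2, -0.3, -1.7]
grip_width: 21.8
```

```bash
python3 - <<'E'
from h import *
s=sense();print(s['clock'],s['position'],s['grip_width'],np.round(s['tcp_rot'],3).tolist())
b=snap('scene');x=s['position']
p=[[x[0]+125,x[1]+y,x[2]+36.5] for y in(-12,12)];print('tip',[proj(b,q).round(1) for q in p], 'lip',proj(b,[551,-170,66]),proj(b,[551,-37,60]))
cv2.imwrite('pics/i.png',cv2.cvtColor(cv2.resize(b['img'][190:350,220:420],(800,600)[:1]+(600,) if 0 else (750,600),interpolation=2),cv2.COLOR_RGB2BGR))
E
```

```text
8.7167 [ 394.27327158 -103.34383283   10.03144575] 21.81570100540669 [[-1.0, 0.011, -0.005], [0.011, 1.0, 0.002], [0.005, 0.002, -1.0]]
tip [array([303.9, 265.2]), array([311.3, 257.3])] lip [299.42922723 286.17075395] [340.53236911 242.70614744]
```

View pics/i.png

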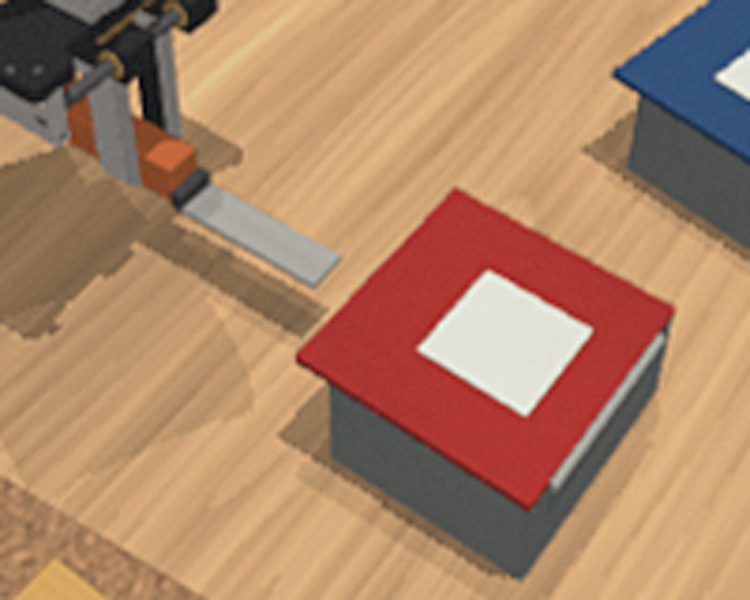

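The tip corners at (305,266) and (311,259) match the prediction. Blade top is at about z 46, below the 60 mm lip and clear of the lid. Advancing 43 mm under the lip.

carry_out([
  [0.0, [-0.015, 0, 0], [0, 0, 0]],
  [0.0, [-0.03, 0, 0], [0, 0, 0]],
  [0.0, [-0.038, 0, 0], [0, 0, 0]],
  [0.0, [-0.043, 0, 0], [0, 0, 0]],
  [0.0, [-0.043, 0, 0], [0, 0, 0]],
  [0.0, [-0.043, 0, 0], [0, 0, 0]],
])

```text
clock: 9.27
position: [439.3, -106.2, 12.1]
tcp_rot: [[-1.0, 0.013, 0.001], [0.013, 1.0, -0.0], [-0.001, -0.0, -1.0]]
contact_force: [-0.4, 0.3, -3.2]
grip_width: 21.7
```

```bash
python3 - <<'E'
from h import *
s=sense();print(s['clock'],s['position'],s['grip_width'],s['contact_force'],np.round(s['tcp_rot'],4).tolist())
# tip arc, hinge (680,60), radius r, blade top z = tcp+36.5, contact at tip top edge
for r in(115,):
  for th in(0,5,10,15,20,30,40,50,60,65):
    a=np.radians(th);print(th,'tcp x,z',round(680-r*np.cos(a)-125-s['position'][0],1),round(60+r*np.sin(a)-36.5-s['position'][2],1))
E
```

```text
9.2667 [ 439.34204709 -106.15406171   12.10979296] 21.698015336179157 [-0.44161427  0.2783988  -3.16960606] [[-0.9999, 0.0132, 0.0008], [0.0132, 0.9999, -0.0005], [-0.0008, -0.0005, -1.0]]
0 tcp x,z 0.7 11.4
5 tcp x,z 1.1 21.4
10 tcp x,z 2.4 31.4
15 tcp x,z 4.6 41.2
20 tcp x,z 7.6 50.7
30 tcp x,z 16.1 68.9
40 tcp x,z 27.6 85.3
50 tcp x,z 41.7 99.5
60 tcp x,z 58.2 111.0
65 tcp x,z 67.1 115.6
```

carry_out([
  [0.0, [0, 0, -0.006], [0, 0, 0]],
  [0.0, [-0.001, 0, -0.012], [0, 0, 0]],
  [0.0, [-0.001, 0, -0.018], [0, 0, 0]],
  [0.0, [-0.002, 0, -0.024], [0, 0, 0]],
  [0.0, [-0.003, 0, -0.031], [0, 0, 0]],
  [0.0, [-0.005, 0, -0.041], [0, 0, 0]],
  [0.0, [-0.005, 0, -0.041], [0, 0, 0]],
  [0.0, [-0.005, 0, -0.041], [0, 0, 0]],
])

```text
clock: 9.93
position: [445.5, -106.7, 53.6]
tcp_rot: [[-1.0, 0.014, 0.003], [0.014, 1.0, -0.001], [-0.003, -0.001, -1.0]]
contact_force: [0.7, 0.1, -2.9]
grip_width: 21.3
```

```bash
python3 - <<'E'
from h import *
s=sense();print(s['clock'],s['position'],s['grip_width'],s['contact_force'],s['ft_torque'],np.round(s['tcp_rot'],4).tolist())
b=snap('scene')
cv2.imwrite('pics/j.png',cv2.cvtColor(cv2.resize(b['img'][170:350,220:420],(667,600),interpolation=2),cv2.COLOR_RGB2BGR))
E
```

```text
9.9333 [ 445.45216271 -106.70834154   53.57519541] 21.348646719119365 [ 0.74180055  0.14483777 -2.91354379] [0.00860021 0.01743273 0.00743964] [[-0.9999, 0.0138, 0.0031], [0.0138, 0.9999, -0.0012], [-0.0031, -0.0011, -1.0]]
```

View pics/j.png

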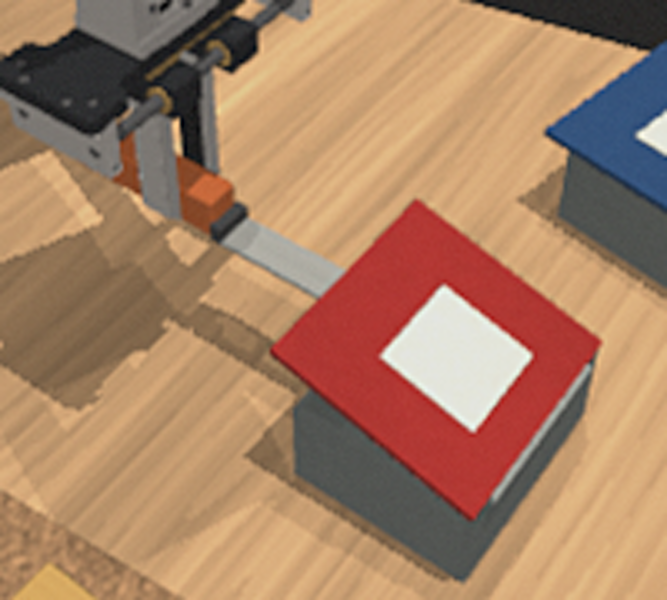

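The lid is rising (about 12 deg) with the blade under the lip. Continuing along the arc.

carry_out([
  [0.0, [-0.001, 0, -0.009], [0, 0, 0]],
  [0.0, [-0.005, 0, -0.018], [0, 0, 0]],
  [0.0, [-0.01, 0, -0.027], [0, 0, 0]],
  [0.0, [-0.015, 0, -0.036], [0, 0, 0]],
  [0.0, [-0.021, 0, -0.044], [0, 0, 0]],
  [0.0, [-0.028, 0, -0.051], [0, 0, 0]],
  [0.0, [-0.036, 0, -0.058], [0, 0, 0]],
  [0.0, [-0.044, 0, -0.064], [0, 0, 0]],
  [0.0, [-0.052, 0, -0.07], [0, 0, 0]],
  [0.0, [-0.061, 0, -0.074], [0, 0, 0]],
  [0.0, [-0.061, 0, -0.074], [0, 0, 0]],
  [0.0, [-0.061, 0, -0.074], [0, 0, 0]],
])

```text
clock: 10.98
position: [506.2, -107.2, 126.7]
tcp_rot: [[-1.0, 0.013, 0.001], [0.013, 1.0, -0.0], [-0.001, -0.0, -1.0]]
contact_force: [-0.3, -0.1, -2.3]
grip_width: 21.7
```

```bash
python3 - <<'E'
from h import *
s=sense();print(s['clock'],s['position'],s['grip_width'],s['contact_force'],s['ft_torque'],np.round(s['tcp_rot'],4).tolist())
b=snap('scene')
print({t:[proj(b,[680-129*np.cos(np.radians(t)),y,60+129*np.sin(np.radians(t))]).round().tolist() for y in(-171,-37)] for t in(45,55,65)})
cv2.imwrite('pics/k.png',cv2.cvtColor(cv2.resize(b['img'][130:350,220:440],(600,600),interpolation=2),cv2.COLOR_RGB2BGR))
E
```

```text
10.9833 [ 506.17219938 -107.18121272  126.68722358] 21.68114728856988 [-0.3157975  -0.07772534 -2.26571826] [ 0.03403929  0.01771241 -0.0342983 ] [[-0.9999, 0.0135, 0.0014], [0.0134, 0.9999, -0.0003], [-0.0014, -0.0003, -1.0]]
{45: [[317.0, 265.0], [361.0, 217.0]], 55: [[326.0, 264.0], [370.0, 215.0]], 65: [[337.0, 265.0], [381.0, 214.0]]}
```

View pics/k.png

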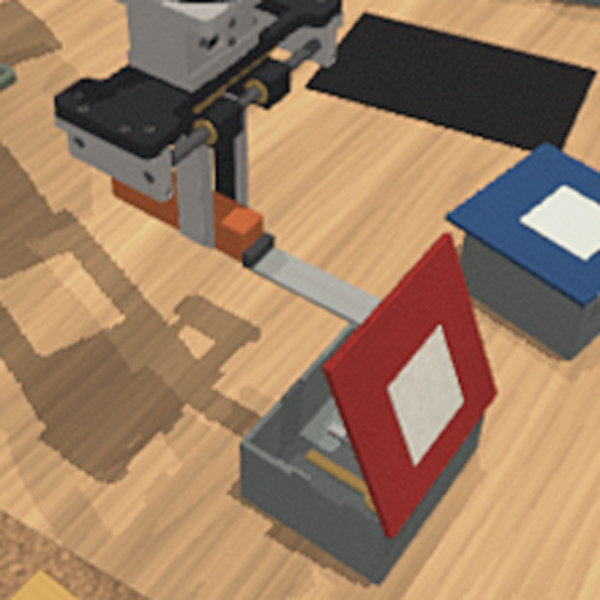

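The lip corners at about (339,266) and (384,216) correspond to roughly 65 deg. I'll pull the blade straight back.

carry_out([
  [0.0, [0.015, 0, 0], [0, 0, 0]],
  [0.0, [0.04, 0, 0], [0, 0, 0]],
  [0.0, [0.075, 0, 0], [0, 0, 0]],
  [0.0, [0.1, 0, 0], [0, 0, 0]],
  [0.0, [0.1, 0, 0], [0, 0, 0]],
  [0.0, [0.1, 0, 0], [0, 0, 0]],
])

```text
clock: 11.53
position: [404.0, -105.4, 126.0]
tcp_rot: [[-1.0, 0.015, 0.0], [0.015, 1.0, 0.0], [-0.0, 0.0, -1.0]]
contact_force: [-0.3, 0.4, -2.3]
grip_width: 21.7
```

```bash
python3 - <<'E'
from h import *
s=sense();print(s['clock'],s['position'],s['contact_force'])
print(delta([432,344.5,110],tgt(9)))
E
```

```text
11.5333 [ 404.00366307 -105.41349236  126.02511454] [-0.33219184  0.41590664 -2.25783595]
([-0.0213, 0.4503, 0.0161], [0.0001, 0.0004, -0.172])
```

carry_out([
  [0.0, [-0.021, 0.45, 0.016], [0, 0, -0.172]],
  [0.0, [-0.021, 0.45, 0.016], [0, 0, -0.172]],
  [0.0, [-0.021, 0.45, 0.016], [0, 0, -0.172]],
  [0.0, [-0.021, 0.45, 0.016], [0, 0, -0.172]],
  [0.0, [-0.021, 0.45, 0.016], [0, 0, -0.172]],
  [0.0, [-0.021, 0.45, 0.016], [0, 0, -0.172]],
  [0.0, [-0.021, 0.45, 0.016], [0, 0, -0.172]],
  [0.0, [-0.021, 0.45, 0.016], [0, 0, -0.172]],
  [0.0, [-0.021, 0.45, 0.016], [0, 0, -0.172]],
  [0.0, [-0.021, 0.45, 0.016], [0, 0, -0.172]],
  [0.0, [-0.021, 0.45, 0.016], [0, 0, -0.172]],
  [0.0, [-0.021, 0.45, 0.016], [0, 0, -0.172]],
  [0.0, [-0.021, 0.45, 0.016], [0, 0, -0.172]],
  [0.0, [-0.021, 0.45, 0.016], [0, 0, -0.172]],
  [0.0, [-0.021, 0.45, 0.016], [0, 0, -0.172]],
])

```text
clock: 12.78
position: [432.4, 343.1, 110.1]
tcp_rot: [[-0.988, -0.157, -0.0], [-0.157, 0.988, -0.001], [0.0, -0.001, -1.0]]
contact_force: [0.9, -0.1, -2.2]
grip_width: 21.5
```

```bash
python3 - <<'E'
from h import *
s=sense();print(s['clock'],s['position'],s['contact_force'],s['grip_width'])
print(delta([432,344.5,-20],tgt(9)))
E
```

```text
12.7833 [432.4199462  343.09958041 110.06153779] [ 0.86357041 -0.05284764 -2.19286316] 21.489530791426457
([0.0001, 0.0015, 0.1301], [-0.0005, -0.0004, 0.0001])
```

Descend to about 8 mm above the mat, then ease down.

carry_out([
  [0.0, [0, 0.001, 0.04], [0, 0, 0]],
  [0.0, [0, 0.001, 0.08], [0, 0, 0]],
  [0.0, [0, 0.001, 0.115], [0, 0, 0]],
  [0.0, [0, 0.001, 0.13], [0, 0, 0]],
  [0.0, [0, 0.001, 0.133], [0, 0, 0]],
  [0.0, [0, 0.001, 0.136], [0, 0, 0]],
  [0.0, [0, 0.001, 0.136], [0, 0, 0]],
  [0.0, [0, 0.001, 0.136], [0, 0, 0]],
])

```text
clock: 13.45
position: [434.1, 345.6, -23.6]
tcp_rot: [[-0.988, -0.157, 0.003], [-0.157, 0.988, 0.002], [-0.004, 0.001, -1.0]]
contact_force: [0.1, 0.8, -1.0]
grip_width: 21.8
```

carry_out([
  [0.0, [0, 0, 0.001], [0, 0, 0]],
  [0.0, [0, 0, 0.002], [0, 0, 0]],
  [0.0, [0, 0, 0.003], [0, 0, 0]],
  [0.0, [0, 0, 0.003], [0, 0, 0]],
])

```text
clock: 13.78
position: [432.2, 345.2, -28.3]
tcp_rot: [[-0.987, -0.158, 0.001], [-0.158, 0.987, 0.0], [-0.001, 0.0, -1.0]]
contact_force: [0.1, 0.8, -2.1]
grip_width: 21.8
```

carry_out([
  [0.0, [0, 0, 0.001], [0, 0, 0]],
  [0.0, [0, 0, 0.002], [0, 0, 0]],
  [0.0, [0, 0, 0.002], [0, 0, 0]],
])

```text
clock: 14.03
position: [432.3, 345.3, -29.6]
tcp_rot: [[-0.987, -0.158, 0.0], [-0.158, 0.987, 0.0], [-0.0, -0.0, -1.0]]
contact_force: [-2.8, -1.4, 6.0]
grip_width: 21.6
```

Force has gone to +6 N, so it's on the mat at the reported height of the pick. Release, then lift straight up.

carry_out([
  [0.06, [0, 0, 0], [0, 0, 0]],
  [0.06, [0, 0, 0], [0, 0, 0]],
  [0.06, [0, 0, 0], [0, 0, 0]],
  [0.06, [0, 0, 0], [0, 0, 0]],
  [0.06, [0, 0, 0], [0, 0, 0]],
  [0.06, [0, 0, 0], [0, 0, 0]],
  [0.06, [0, 0, -0.02], [0, 0, 0]],
  [0.06, [0, 0, -0.06], [0, 0, 0]],
  [0.06, [0, 0, -0.1], [0, 0, 0]],
  [0.06, [0, 0, -0.14], [0, 0, 0]],
  [0.06, [0.08, 0, -0.18], [0, 0, 0]],
  [0.06, [0.08, 0, -0.18], [0, 0, 0]],
  [0.06, [0.08, 0, -0.18], [0, 0, 0]],
  [0.06, [0.08, 0, -0.18], [0, 0, 0]],
])

```text
clock: 15.2
position: [352.4, 333.0, 151.0]
tcp_rot: [[-0.987, -0.159, 0.003], [-0.159, 0.987, 0.002], [-0.003, 0.002, -1.0]]
contact_force: [0.2, -0.0, 0.5]
grip_width: 60.3
```

```bash
python3 - <<'E'
from h import *
s=sense();print(s['clock'],s['position'],s['contact_force'],s['grip_width'])
b=snap('scene','l.png')
E
```

```text
15.2 [352.41625486 332.96101907 151.01611042] [ 0.19284868 -0.02204612  0.48370624] 60.32695261378601
```

View pics/l.png

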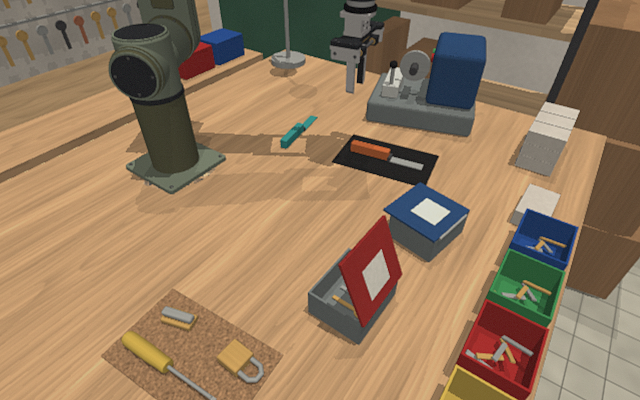

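The pry lies wholly on the black mat (handle at (370,149), tip at (422,166)). The red lid is still open at about 65 deg (lip from (340,265) to (384,218)), the blue lid is shut, and the gripper is clear of everything. Handing in.

```bash
python3 -c "
from h import *
print(order.hand_in())"
```

```text
the job is handed in; nothing more can be done
None
```

I picked up the orange pry blade, slid it under the red lid's front lip and levered the lid open to about 65°. I then laid the blade back on the black mat and handed the job in at about 15 s.

- **Last checks:** After release, the scene picture showed the red lid still at about 65°. The pry was lying fully on the mat, the blue lid was shut and the gripper was empty and clear of everything. The highest force I read was about 6 N, when the pry touched the mat.
- **Disagreement:** The first grasp closed on air. The real fingertips sit about 35–40 mm above the reported tool-tip position, as the pictures showed and as moving below the mat's height without contact confirmed. I crept down while watching the force, took the heights from the held pry instead, and the second grasp held.

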